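Set a stone chisel in the honing clamp with a quarter turn of slack

TASK

Take the blue-banded chisel from the wooden rack and lower it (do not drop it), edge up, fully home into the bore of the green honing clamp, and let go of it. Then turn the clamp's black thumbscrew clockwise until it seats, back it off a quarter turn so that the chisel can still be swivelled by hand, and finish still holding the thumbscrew at that setting between the fingers. Leave the other two chisels, the hammer and the marble offcut where they are.

Things in the scene. Friction and masses are not known exactly. Their poses are not given: they have to be found in the camera images.
- chisel_center (a point): centre (half-way up) of the blue-banded chisel: steel, 125 mm long, about 150 g, upright along z, butt down, edge up. Round shank of 14 mm diameter from the butt to 96 mm up (blue band from 60 to 96 mm), then a flat blade 22 mm wide, 6 mm thick. It starts in any of the rack's three holes, a loose fit, its centre 69.5 mm above the bench; draw it straight up.
- chisel_red_center (a point): centre of the red-banded chisel, same size with an 18 mm blade, standing in another hole of the rack; to be left there
- chisel_yellow_center (a point): centre of the yellow-banded chisel, same size with a 10 mm blade, standing in another hole of the rack; to be left there
- rack: dark wooden rack block, fixed, 60 (x) x 190 (y) x 45 mm high; origin at the centre of its underside, on the bench. Three blind holes, 17 mm in diameter and 38 mm deep, in its top in a row along y at -65, 0 and +65 mm. Rack and clamp may stand on either side, turned up to 20 degrees.
- clamp: green steel honing clamp, fixed: block 70 (x) x 170 (y) x 60 mm high on a 6 mm flange; origin at the centre of its underside, on the bench. On its top: the bore at y = -50 mm, the thumbscrew at y = +50 mm, and between them a flat brass gib (22 mm wide, 6 mm high) that creeps towards the bore as the screw is tightened and never covers it.
- clamp_hole0 (a point): centre of the mouth of the clamp's bore, level with the block's top (60 mm above the bench), axes as the clamp's. Bore 16 mm in diameter, 50 mm deep, blind, 2 mm chamfer; a chisel standing fully home has its centre 12.5 mm above this point.
- wing_grip (a point): grip point of the thumbscrew's black wing: on its vertical axis, 92 mm above the bench. The wing is a bar 46 mm long (x), 12 thick (y), 32 high (from 74 to 106 mm above the bench). A white line on its top runs from the axis to its +x end. Seated, that line points along the clamp to the bore (clamp's -y); backed off a quarter turn it points to the clamp's +x.
- thumbscrew (a joint): angle of the thumbscrew in rad, growing clockwise as seen from above (tightening). 0 is fully slack (a stop); 2.6 is seated (a hard stop). Starts between 0.2 and 1.6; it turns with light friction of 0.05 N m and stays where it is left; no height change
- hammer: hammer lying on the bench, 260 mm long along its x, wooden handle and dark steel head; leave alone
- offcut: white marble offcut, 50 x 36 x 26 mm, lying on the bench; origin at the centre of its underside; leave alone
Mind the look-alikes: they are no part of the job. Leave any pink look-alike of the part that bears chisel_center alone. What is shaped like the clamp but pink is not meant.

How it is judged:
By the outcome, as a careful person would: the job done as asked, in the order asked, and still so for the second after the job is handed in, while the arm keeps its last pose, push and grip.
It also fails if it takes over 64 s, if anything falls off the work surface, if the arm or the gripper's body presses on something with over 40 N, if the wrist force passes 120 N, or if a joint passes its speed limit or range.

ROBOT

A 7-joint arm with a two-finger parallel gripper is mounted at the origin on the work surface. World frame = base frame: x ahead of the robot, y to its left, z up, the work surface at z = 0. Lengths are in m, angles in degrees, forces in N, time in s.
With the tool pointing down it reaches from about 0.425 to 0.875 m from the base axis. Payload 4.7 kg.
Tool frame: the origin (TCP) lies on the centre line of the jaws, within the pads' length; the fingertips stand 8 mm ahead of it and the grasp point (between the pads) lies 11 mm behind it; z points along the fingers, y is the direction in which the jaws open and shut (so a half turn about z gives the same grasp; the last joint's range is limited). The gripper opens to 87 mm and grips with 3 to 60 N. Pads are 19 mm wide; open, the fingers measure 117 mm over their backs; the gripper's body (75 mm by 190 mm) begins 51 mm behind the grasp point.
Start: joints at [-75.453, 18.392, -4.016, 83.108, 1.295, 78.541, -3.26], TCP at [0.154, 0.631, 0.209] pointing down, gripper open.
Joint ranges: [-163.93, 163.93], [-17.29, 119.83], [-79.2, 71.16], [3.27, 140.29], [-89.18, 269.18], [5.43, 117.66], [-154.24, 154.24]. Speed limits (degrees/s): [147.25, 147.25, 180, 180, 180, 180, 180].

INTERFACE

Orientations are given as [roll, pitch, yaw] about the fixed x, y, z axes, in that order (R = Rz(yaw) Ry(pitch) Rx(roll)).
In Python, from cell import env gives the robot as it stands. The module is installed in compiled form; this text tells all that it offers.
- The arm moves only by the tool move_arm, never from a script. Its argument "steps" is a list of rows, each a list of 2 entries, a list of its own where there are three numbers: the shift along the tool's x, y, z in m, then the turn about the tool's z in rad. A call has 1 to 20 rows; each row is the pose to reach, as a shift and turn from the pose commanded when the call began, along the tool's axes at that moment; what a row does not reach only later rows make up. A row lasts 1/8 s, in which the tool goes at most 62.5 mm and 10.7 degrees, less where a joint would pass 70% of its speed; a pose out of reach is approached as far as the arm can. A call with a gripper value outside its range is refused whole. "hand" is the closure, from -1 (fully open) to 1 (shut), set as the call begins (left out, the last holds). The fingers move at their own pace and stop on an object; "squeeze" is the grip in N (left out, the last holds). Time passes only in rows, so rows that repeat a pose let the fingers close. It gives the time, the measured TCP pose, the force and the opening at its end, in the units of the state.
- env.get_obs(): the state, without advancing time (a new reading comes with each control period).
- env.read_camera(name): name is "scene" or "top"; returns (picture, depth): 420x560x3 uint8, red, green, blue; 420x560 float32, m along the optical axis (not along the pixel's ray), 0 where there is no reading.
- env.calibration(name): a dict with "intrinsics" (3x3 intrinsics, pixels), "D" ([k1, k2, p1, p2, k3] as OpenCV has them; the pictures are not rectified), "position" and "orientation" of the camera in the world. Camera axes: x right, y up, looking along -z (the intrinsics and any distortion apply to the point x, -y, -z); pixel columns grow to the right and rows downward; lengths in m; the calibration is good to about 2 mm. A picture is of the moment at which its call begins. calibration takes no time and is no camera call.
- env.sign_off(): hands the job in, once; it reports no verdict.
Trained networks look in the newest picture that a camera, given by its name, has taken for a name from the list of things; names that differ only in an ending like _2 or _b are one class to them, and where a whole thing is asked for, a point or a joint stands for the part that bears it (a point fixed in the world has none). Each returns a list of dicts, best first, with "conf" (0 to 1); they miss things now and then, are a little off and sometimes report something else, mostly with a low value. They report only what shows in the picture. A call takes as long as a camera call. They do not tell look-alikes from the thing itself.
- env.cut_out(camera, query): "region" (420x560 bool, what is visible of it) and "uv" ([column, row] in pixels, amid what is visible of it).
The state is a dict: "time_s": time; "qpos": joint angles; "joint_velocities": joint speeds; "effort": joint torques, N m; "tool_pos": TCP position; "tool_rot": TCP orientation; "force": force on the tool from outside, world axes, zero at the start; "wrist_torque": the same for the moment, N m; "grip_width": finger opening in m.
Only numpy, scipy, OpenCV 4.12 (cv2) and the standard library are available. Lean on these libraries where they do the work, as an engineer would, in place of code of your own. Each camera call takes 0.05 s, during which the arm holds its last target. There are 200 camera calls.

## Working session

There is one attempt and no reset: what is moved stays moved. The work goes in short steps, Python scripts to look and compute and a tool call to move; the robot and the scene stay as the last step left them, time stands still between calls to the robot, and variables do not carry over. Pictures are saved under pics/ and viewed, about 8 in all and at most 12, crops included, and the job is handed in when it is done.

Besides the shell and the picture viewer there is one more tool, called after "Emit:" by a JSON object that holds its "method" and its "body". move_arm: Moves the arm, as the interface text tells. Its arguments: {"type":"object","properties":{"steps":{"type":"array"},"hand":{"type":"number"},"squeeze":{"type":"number"}},"required":["steps"]}

```bash
mkdir -p pics
cat > h.py <<'E'
import numpy as np, cv2
from scipy.spatial.transform import Rotation as R
from cell import env
def cam(n):
    c=env.calibration(n);o=np.array(c['orientation'],float)
    M=R.from_euler('xyz',o,degrees=True).as_matrix() if o.size==3 else (o if o.size==9 else R.from_quat(o).as_matrix())
    return np.array(c['intrinsics']),np.array(c['D'],float),np.array(c['position']),M
def pts(n,uv,d):
    K,D,p,M=cam(n);uv=np.asarray(uv,float).reshape(-1,1,2);d=np.asarray(d).reshape(-1)
    q=cv2.undistortPoints(uv,K,D).reshape(-1,2)
    return p+(np.c_[q[:,0]*d,-q[:,1]*d,-d])@M.T
def proj(n,P):
    K,D,p,M=cam(n);q=(np.atleast_2d(P)-p)@M*[1,-1,-1]
    return cv2.projectPoints(q,np.zeros(3),np.zeros(3),K,D)[0].reshape(-1,2)
def atz(n,uv,z):
    K,D,p,M=cam(n);q=cv2.undistortPoints(np.asarray(uv,float).reshape(-1,1,2),K,D).reshape(-1,2)
    r=np.c_[q[:,0],-q[:,1],-np.ones(len(q))]@M.T
    return p+r*((z-p[2])/r[:,2])[:,None]
def cloud(n,dep,mask=None):
    m=dep>0
    if mask is not None:m&=mask
    v,u=np.nonzero(m);return np.c_[u,v],pts(n,np.c_[u,v],dep[v,u])
E
python3 - <<'E'
from h import *
np.set_printoptions(precision=4,suppress=True)
print(env.get_obs())
for n in('scene','top'):
    print(n,env.calibration(n))
    im,d=env.read_camera(n);cv2.imwrite(f'pics/{n}0.png',im[...,::-1]);np.savez(f'{n}0.npz',im=im,d=d)
    for q in('chisel_center','clamp','rack','thumbscrew','hammer','offcut','chisel_red_center'):
        for r in env.cut_out(n,q)[:4]:
            uv,P=cloud(n,d,r['region'])
            print(q,round(r['conf'],2),np.round(r['uv']),r['region'].sum(),np.median(P,0),P[:,2].max() if len(P) else 0, np.median(im[r['region']],0))
E
```

```text
{'time_s': 0.0, 'qpos': array([-75.4506,  18.4387,  -4.0156,  83.1749,   1.2966,  78.5421,
        -3.2605]), 'joint_velocities': array([ 0.0937,  0.0645, -0.0026,  0.0227, -0.0591, -0.0048,  0.0153]), 'effort': array([ -0.0004, -49.1293,  -0.404 , -31.2529,  -0.0638,   0.0442,
         0.0002]), 'tool_pos': array([0.1543, 0.6308, 0.2077]), 'tool_rot': array([-179.8897,    0.0074,  166.2603]), 'force': array([-0.5204,  0.5418,  1.2581]), 'wrist_torque': array([ 0.0211, -0.0282, -0.0605]), 'grip_width': 0.08704772950636343}
scene {'intrinsics': array([[448.4268,   0.    , 283.9092],
       [  0.    , 448.4268, 208.0273],
       [  0.    ,   0.    ,   1.    ]]), 'D': array([0.0457, 0.    , 0.    , 0.    , 0.    ]), 'position': array([ 0.9992, -0.6799,  0.7892]), 'orientation': array([50.4769, -0.6558, 26.3774])}
chisel_center 0.75 [176. 233.] 223 [ 0.4665 -0.1199  0.1015] 0.1340900404891987 [80. 73. 65.]
chisel_center 0.56 [212. 228.] 257 [ 0.4986 -0.0392  0.0769] 0.12621600717869663 [109.  62.  60.]
clamp 0.97 [272. 203.] 2127 [0.5664 0.1389 0.0581] 0.10954396568428737 [57. 61. 43.]
c
[... 923 characters left out ...]
center 0.55 [359. 274.] 95 [ 0.4609 -0.1127  0.1074] 0.13297311395465417 [72. 69. 74.]
clamp 0.81 [224. 234.] 3694 [0.5486 0.1656 0.0579] 0.10984295324308935 [42. 69. 49.]
clamp 0.66 [114. 247.] 3723 [0.5316 0.4081 0.0576] 0.11090268844323736 [143.  79.  88.]
rack 0.71 [379. 270.] 2228 [ 0.4684 -0.1737  0.0437] 0.13384192316108878 [60. 35. 20.]
thumbscrew 0.69 [ 81. 248.] 201 [0.5226 0.4658 0.1024] 0.11090268844323736 [63. 48. 49.]
thumbscrew 0.52 [200. 237.] 182 [0.5378 0.2163 0.1033] 0.10984295324308935 [44. 55. 46.]
hammer 0.71 [272. 128.] 1532 [0.7784 0.0611 0.0226] 0.032981667828631434 [56. 36. 23.]
offcut 0.61 [277. 179.] 381 [0.6669 0.0497 0.0243] 0.031338266532923154 [148. 144. 129.]
```

View pics/top0.png

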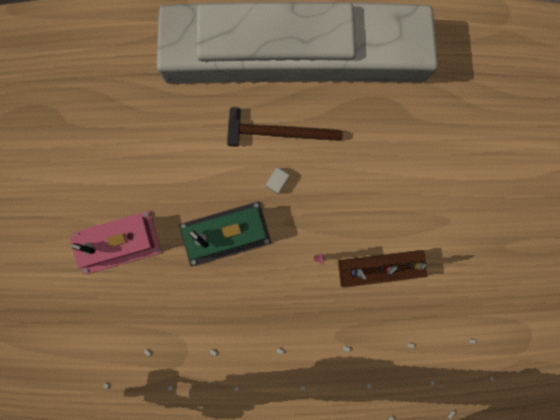

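View pics/scene0.png

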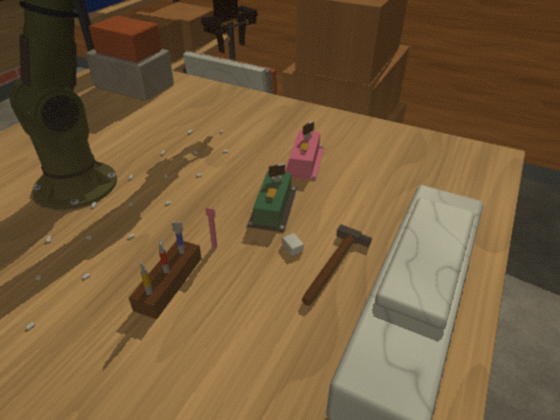

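Top view: the green clamp is at about (224,234) with the wing at its left end (200,238). The rack is at (383,268), with the blue chisel at its left end (360,273). The pink chisel is at (320,258) and the pink clamp at (114,245). In the scene view the blue chisel is the far one in the rack, at (178,235). Next I fit the poses.

```bash
cat >> h.py <<'E'
def rect(n,d,lo,hi,box,mask=None):
    uv,P=cloud(n,d,mask);k=(P[:,2]>lo)&(P[:,2]<hi)&(P[:,0]>box[0])&(P[:,0]<box[1])&(P[:,1]>box[2])&(P[:,1]<box[3])
    return cv2.minAreaRect(P[k,:2].astype(np.float32)),k.sum(),P[k].mean(0)
def moves(*wps):
    "waypoints (x,y,z,yaw) -> rows relative to current pose"
    s=env.get_obs();M=R.from_euler('xyz',s['tool_rot'],degrees=True).as_matrix()
    for x,y,z,yaw in wps:
        dy=-(yaw-s['tool_rot'][2]);dy=(dy+180)%360-180
        print(np.round(M.T@(np.array([x,y,z])-s['tool_pos']),4).tolist(),round(np.radians(dy),3))
E
python3 - <<'E'
from h import *
np.set_printoptions(precision=4,suppress=True)
for n in('top','scene'):
    f=np.load(n+'0.npz');im,d=f['im'],f['d']
    print(n,'clamp',rect(n,d,.053,.065,(.48,.62,.06,.26)))
    print('rack',rect(n,d,.039,.05,(.42,.56,-.32,-.07)))
    uv,P=cloud(n,d)
    c=im[uv[:,1],uv[:,0]].astype(float)
    b=(P[:,0]>.4)&(P[:,0]<.56)&(P[:,1]>-.3)&(P[:,1]<-.07)
    k=b&(P[:,2]>.06)&(P[:,2]<.11)&(c[:,2]>c[:,0]+25); print('blue',k.sum(),P[k].mean(0))
    k=b&(P[:,2]>.115)&(P[:,1]>-.145); print('blade',k.sum(),P[k].mean(0),P[k].min(0),P[k].max(0))
    w=(P[:,0]>.48)&(P[:,0]<.6)&(P[:,1]>.16)&(P[:,1]<.27)&(P[:,2]>.099); print('wing',w.sum(),P[w].mean(0),cv2.minAreaRect(P[w,:2].astype(np.float32)))
    L=w&(c.sum(1)>250);print('line',L.sum(),P[L].mean(0))
    g=(P[:,0]>.48)&(P[:,0]<.62)&(P[:,1]>.06)&(P[:,1]<.26)
im=np.load('top0.npz')['im']
a=cv2.resize(im[195:275,165:285,::-1],None,fx=5,fy=5,interpolation=cv2.INTER_CUBIC)
b=cv2.resize(im[240:300,315:435,::-1],None,fx=5,fy=5,interpolation=cv2.INTER_CUBIC)[:200*1]
b=cv2.resize(im[245:285,315:435,::-1],None,fx=5,fy=5,interpolation=cv2.INTER_CUBIC)
cv2.imwrite('pics/crop.png',cv2.convertScaleAbs(np.vstack([a[:390],b]),alpha=1.6))
E
```

```text
top clamp (((0.5502938032150269, 0.16874361038208008), (0.070633165538311, 0.17147614061832428), 15.250080108642578), np.int64(2287), array([0.551 , 0.1657, 0.0591]))
rack (((0.4665641188621521, -0.18141260743141174), (0.06127816438674927, 0.1915203481912613), 4.926052093505859), np.int64(2029), array([ 0.4669, -0.1776,  0.044 ]))
blue 12 [ 0.4605 -0.1106  0.0821]
blade 40 [ 0.4611 -0.1161  0.1265] [ 0.4515 -0.1225  0.1179] [ 0.4705 -0.1088  0.133 ]
wing 127 [0.5372 0.2169 0.1047] ((0.5368558168411255, 0.21679861843585968), (0.04413679987192154, 0.01214406918734312), 48.25187683105469)
line 27 [0.5443 0.2255 0.1046]
scene clamp (((0.5534895062446594, 0.16632415354251862), (0.0712297111749649, 0.1708955615758896), 15.547125816345215), np.int64(928), array([0.5584, 0.1538, 0.06  ]))
rack (((0.46951982378959656, -0.18063127994537354), (0.06310248374938965, 0.192596897482872), 5.293249130249023), np.int64(1632), array([ 0.4745, -0.192 ,  0.0453]))
blue 4 [ 0.4658 -0.1224  0.0901]
blade 72 [ 0.4644 -0.1176  0.1243] [ 0.4531 -0.1254  0.1156] [ 0.4749 -0.1104  0.1341]
wing 69 [0.5408 0.2141 0.1044] ((0.5394278168678284, 0.21629807353019714), (0.04570547118782997, 0.014465282671153545), 45.619197845458984)
line 10 [0.5424 0.2218 0.1061]
```

View pics/crop.png

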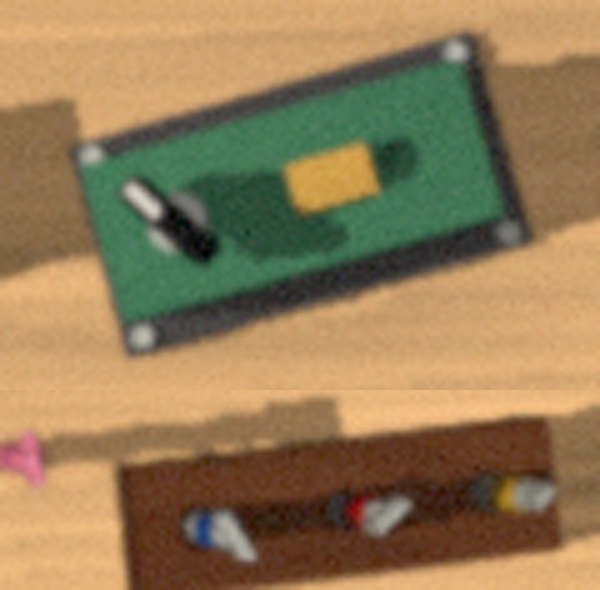

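Run:
```python
from h import *
np.set_printoptions(precision=4,suppress=True)
for n in('top','scene'):
    f=np.load(n+'0.npz');d=f['d'];uv,P=cloud(n,d)
    for lo in(.115,.125):
        k=(abs(P[:,0]-.462)<.03)&(abs(P[:,1]+.116)<.025)&(P[:,2]>lo)&(P[:,2]<.14)
        print(n,lo,k.sum(),cv2.minAreaRect(P[k,:2].astype(np.float32)))
        if n=='top' and lo<.12: print(P[k])
az=lambda r,a,z,yaw:(r*np.cos(np.radians(a)),r*np.sin(np.radians(a)),z,yaw)
moves(*[az(.64-.16*i/9,76-i*10,.25,166-i*8) for i in range(1,10)],(.462,-.1163,.2,95),(.462,-.1163,.15,95))
```

```text
top 0.115 40 ((0.46152809262275696, -0.11708348244428635), (0.02210898883640766, 0.0067697870545089245), 32.21770095825195)
[[ 0.47   -0.1103  0.1188]
 [ 0.4704 -0.1104  0.1297]
 [ 0.4705 -0.1119  0.1329]
 [ 0.4683 -0.1088  0.127 ]
 [ 0.4683 -0.1109  0.1267]
 [ 0.4683 -0.1125  0.1296]
 [ 0.4679 -0.1162  0.1203]
 [ 0.4659 -0.1103  0.1181]
 [ 0.466  -0.1118  0.1214]
 [ 0.4664 -0.1121  0.1316]
 [ 0.4663 -0.1142  0.1314]
 [ 0.4659 -0.118   0.1217]
 [ 0.464  -0.1118  0.1213]
 [ 0.4643 -0.1124  0.1292]
 [ 0.4642 -0.1145  0.1293]
 [ 0.4643 -0.116   0.1323]
 [ 0.4621 -0.113   0.1258]
 [ 0.4622 -0.1145  0.1291]
 [ 0.4622 -0.1162  0.1309]
 [ 0.4619 -0.1191  0.1261]
 [ 0.4597 -0.1144  0.1179]
 [ 0.4598 -0.1157  0.1219]
 [ 0.4602 -0.1161  0.1311]
 [ 0.4601 -0.1182  0.1309]
 [ 0.4595 -0.1224  0.1196]
 [ 0.4578 -0.1156  0.1222]
 [ 0.4579 -0.1171  0.1253]
 [ 0.458  -0.1185  0.129 ]
 [ 0.4582 -0.1198  0.133 ]
 [ 0.4558 -0.1173  0.124 ]
 [ 0.4559 -0.1187  0.1276]
 [ 0.456  -0.1203  0.1304]
 [ 0.4559 -0.1225  0.1295]
 [ 0.4535 -0.1182  0.1192]
 [ 0.4537 -0.1192  0.1246]
 [ 0.454  -0.1201  0.131 ]
 [ 0.454  -0.122   0.1318]
 [ 0.4515 -0.1196  0.1221]
 [ 0.4517 -0.121   0.1258]
 [ 0.4518 -0.1224  0.1294]]
top 0.125 26 ((0.4612772464752197, -0.11664077639579773), (0.02203129231929779, 0.004753423389047384), 37.71388244628906)
scene 0.115 72 ((0.463182270526886, -0.11636941879987717), (0.02236401103436947, 0.008657011203467846), 34.12771224975586)
scene 0.125 33 ((0.4625922739505768, -0.11585035920143127), (0.022012533619999886, 0.007535042241215706), 31.04096794128418)
[-0.1108, -0.0378, -0.0412] 0.144
[-0.2093, -0.083, -0.0412] 0.284
[-0.2956, -0.1433, -0.0412] 0.423
[-0.3676, -0.2159, -0.0412] 0.563
[-0.4237, -0.2977, -0.0412] 0.703
[-0.463, -0.3855, -0.0412] 0.842
[-0.4852, -0.4759, -0.0412] 0.982
[-0.4906, -0.5658, -0.0413] 1.122
[-0.4799, -0.6522, -0.0413] 1.261
[-0.4764, -0.6533, 0.0087] 1.244
[-0.4763, -0.6533, 0.0587] 1.244
```

Run:
```python
from h import *
az=lambda r,a,z,yaw:(r*np.cos(np.radians(a)),r*np.sin(np.radians(a)),z,yaw)
moves(*[az(.64-.164*i/14,76.3-i*90.4/14,.24,166.3-i*133.3/14) for i in range(1,15)],(.462,-.1165,.2,33),(.462,-.1165,.16,33))
```

```text
[-0.0702, -0.0257, -0.0312] 0.166
[-0.1373, -0.049, -0.0312] 0.332
[-0.2002, -0.0793, -0.0312] 0.498
[-0.258, -0.116, -0.0312] 0.664
[-0.3102, -0.1583, -0.0312] 0.83
[-0.3562, -0.2055, -0.0312] 0.996
[-0.3956, -0.2566, -0.0312] 1.163
[-0.4282, -0.3109, -0.0312] 1.329
[-0.4537, -0.3674, -0.0312] 1.495
[-0.472, -0.4252, -0.0312] 1.661
[-0.4832, -0.4836, -0.0312] 1.827
[-0.4874, -0.5415, -0.0313] 1.993
[-0.4849, -0.5983, -0.0313] 2.16
[-0.4759, -0.6531, -0.0313] 2.326
[-0.4764, -0.6535, 0.0087] 2.326
[-0.4764, -0.6535, 0.0487] 2.326
```

Emit:
{"method": "move_arm", "body": {"steps": [[[-0.06, -0.022, -0.03], 0.15], [[-0.12, -0.044, -0.03], 0.3], [[-0.17, -0.065, -0.03], 0.45], [[-0.22, -0.091, -0.03], 0.6], [[-0.27, -0.125, -0.03], 0.75], [[-0.31, -0.158, -0.03], 0.9], [[-0.35, -0.2, -0.03], 1.05], [[-0.385, -0.245, -0.03], 1.2], [[-0.415, -0.29, -0.03], 1.35], [[-0.44, -0.34, -0.03], 1.5], [[-0.46, -0.39, -0.03], 1.65], [[-0.473, -0.44, -0.03], 1.8], [[-0.483, -0.49, -0.03], 1.95], [[-0.486, -0.54, -0.03], 2.1], [[-0.484, -0.6, -0.03], 2.2], [[-0.476, -0.6535, -0.03], 2.326], [[-0.4764, -0.6535, 0.0], 2.326], [[-0.4764, -0.6535, 0.03], 2.326], [[-0.4764, -0.6535, 0.0487], 2.326], [[-0.4764, -0.6535, 0.0487], 2.326]], "hand": -1}}

```text
time_s: 3.3
tool_pos: [0.4609, -0.1164, 0.1591]
tool_rot: [-179.9, 0.1, 33.0]
force: [-0.2, -0.6, -0.1]
grip_width: 0.087
```

Run:
```python
from h import *
s=env.get_obs();print(s['time_s'],s['tool_pos'],s['tool_rot'],s['qpos'],s['force'])
moves((.462,-.1165,.077,33))
im,d=env.read_camera('scene');print(proj('scene',[.4625,-.1165,.132]))
cv2.imwrite('pics/s1.png',cv2.convertScaleAbs(cv2.resize(im[120:320,80:300,::-1],None,fx=3,fy=3),alpha=1.3))
```

```text
3.3 [ 0.46086735 -0.11640547  0.15905677] [-1.79918048e+02  1.17356822e-01  3.29818314e+01] [-30.24867097  -2.78915444  40.57369892 112.0554292    1.94960979
  70.21610125 -47.39140162] [-0.16653179 -0.57387251 -0.12328143]
[0.0011, 0.0008, 0.0821] -0.0
[[175.78919605 222.52229157]]
```

View pics/s1.png

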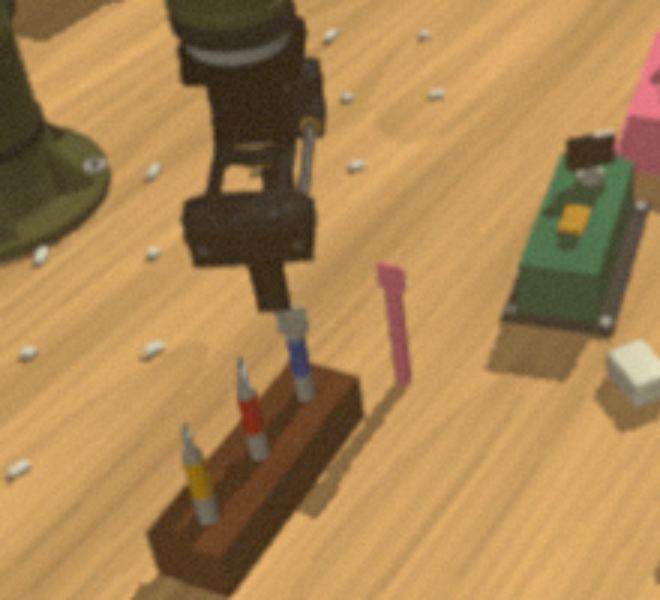

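The gripper stands over the blue chisel, whose blade tip is at crop (292,320) with one finger behind it. The red and yellow chisels and the pink one are clear. Descending.

Emit:
{"method": "move_arm", "body": {"steps": [[[0.001, 0.001, 0.03], 0], [[0.001, 0.001, 0.06], 0], [[0.001, 0.001, 0.082], 0], [[0.001, 0.001, 0.082], 0]], "hand": -1}}

```text
time_s: 3.85
tool_pos: [0.463, -0.1167, 0.0779]
tool_rot: [-180.0, 0.1, 33.0]
force: [-0.2, -0.0, 0.2]
grip_width: 0.087
```

Emit:
{"method": "move_arm", "body": {"steps": [[[0, 0, 0], 0], [[0, 0, 0], 0], [[0, 0, 0], 0], [[0, 0, 0], 0], [[0, 0, 0], 0], [[0, 0, 0], 0], [[0, 0, 0], 0], [[0, 0, 0], 0]], "hand": 1, "squeeze": 25}}

```text
time_s: 4.85
tool_pos: [0.4633, -0.1168, 0.078]
tool_rot: [-180.0, -0.0, 33.0]
force: [0.2, 0.5, -0.1]
grip_width: 0.015
```

Emit:
{"method": "move_arm", "body": {"steps": [[[0, 0, -0.01], 0], [[0, 0, -0.025], 0], [[0, 0, -0.045], 0], [[0, 0, -0.07], 0], [[0, 0, -0.1], 0], [[0, 0, -0.1], 0], [[0, 0, -0.1], 0]]}}

```text
time_s: 5.72
tool_pos: [0.4629, -0.1167, 0.1777]
tool_rot: [-180.0, 0.0, 33.0]
force: [0.3, 0.3, -2.5]
grip_width: 0.0127
```

Run:
```python
from h import *
s=env.get_obs();print(s['time_s'],s['tool_pos'],s['tool_rot'],s['force'],s['grip_width'])
moves((.565,.1193,.178,33))
```

```text
5.725 [ 0.46294837 -0.11671623  0.17772038] [-1.79967248e+02  2.79408799e-03  3.29907033e+01] [ 0.32932871  0.2584331  -2.48335652] 0.012686862990907632
[0.2141, -0.1424, -0.0002] -0.0
```

Emit:
{"method": "move_arm", "body": {"steps": [[[0.03, -0.02, 0], 0], [[0.07, -0.047, 0], 0], [[0.11, -0.073, 0], 0], [[0.15, -0.1, 0], 0], [[0.185, -0.123, 0], 0], [[0.205, -0.137, 0], 0], [[0.214, -0.142, 0], 0], [[0.214, -0.142, 0], 0], [[0.214, -0.142, 0], 0]]}}

```text
time_s: 6.85
tool_pos: [0.5654, 0.1166, 0.1782]
tool_rot: [180.0, 0.0, 32.8]
force: [-0.2, -0.3, -1.6]
grip_width: 0.0128
```

Run:
```python
from h import *
np.set_printoptions(precision=4,suppress=True)
s=env.get_obs();print(s['time_s'],s['tool_pos'],s['force'],s['grip_width'])
out=[]
for n in('scene','top'):
    im,d=env.read_camera(n);np.savez(n+'2.npz',im=im,d=d)
    print(n,'clamp',rect(n,d,.053,.065,(.48,.62,.06,.26)))
    for r in env.cut_out(n,'chisel_center')[:3]:
        uv,P=cloud(n,d,r['region']);print(r['conf'],r['uv'],np.median(P,0))
    uv,P=cloud(n,d);k=(abs(P[:,0]-.565)<.03)&(abs(P[:,1]-.119)<.03)
    for lo in np.arange(.1,.16,.01):
        q=k&(P[:,2]>lo)&(P[:,2]<lo+.01);print(n,round(lo,2),q.sum(),P[q].mean(0) if q.any() else '')
    c=proj(n,[.565,.119,.09])[0].astype(int);x,y=max(c[0]-50,0),max(c[1]-50,0)
    out.append(cv2.resize(im[y:y+100,x:x+100,::-1],(400,400),interpolation=cv2.INTER_CUBIC));print(n,x,y)
cv2.imwrite('pics/c2.png',cv2.convertScaleAbs(np.hstack(out),alpha=1.6))
```

```text
6.85 [0.5654 0.1166 0.1782] [-0.1844 -0.3312 -1.6121] 0.012847254529636934
scene clamp (((0.5531222224235535, 0.16647052764892578), (0.07088050246238708, 0.1721118539571762), 15.371204376220703), np.int64(824), array([0.5625, 0.1489, 0.06  ]))
0.77 [233.7, 230.8] [0.5105 0.0358 0.0116]
scene 0.1 3 [0.5648 0.1155 0.1072]
scene 0.11 18 [0.5667 0.1123 0.1147]
scene 0.12 21 [0.5666 0.1117 0.1249]
scene 0.13 19 [0.5666 0.1115 0.1356]
scene 0.14 18 [0.5665 0.1118 0.145 ]
scene 0.15 20 [0.568  0.1117 0.1544]
scene 217 142
top clamp (((0.5325589179992676, 0.23978875577449799), (0.0704788938164711, 0.0312843844294548), 6.663365364074707), np.int64(227), array([0.5289, 0.2416, 0.0593]))
0.59 [295.4, 255.1] [0.5007 0.0076 0.0113]
top 0.1 0 
top 0.11 0 
top 0.12 0 
top 0.13 0 
top 0.14 0 
top 0.15 0 
top 195 175
```

View pics/c2.png

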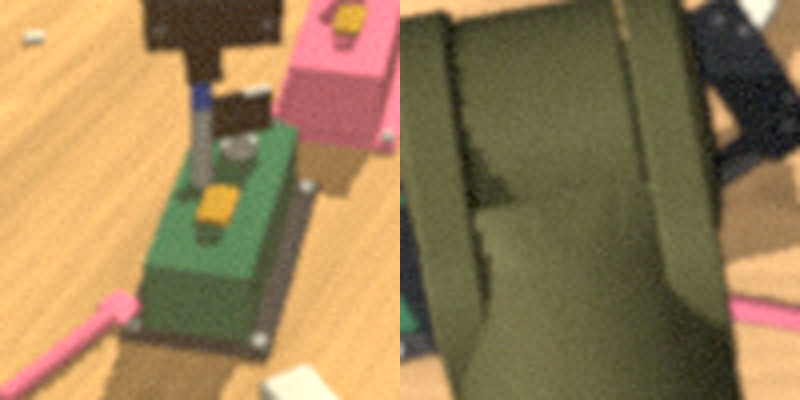

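The scene crop shows the blue chisel held upright by the clamp, with its butt near crop (202,185). It also shows the pink chisel lying on its side at lower left: my straight path carried the chisel's low end into it. I'll come back to that. First I refine the bore position.

Run:
```python
from h import *
np.set_printoptions(precision=4,suppress=True)
for n,cx in(('top',(.5503,.1687)),('scene',(.5533,.1664))):
    im=np.load(n+'0.npz')['im'].astype(np.uint8)
    b=np.array(cx)+.05*np.array([np.sin(np.radians(15.4)),-np.cos(np.radians(15.4))])
    c=proj(n,[*b,.06])[0]; a=np.arange(0,6.28,.1)
    ring=proj(n,np.c_[b[0]+.008*np.cos(a),b[1]+.008*np.sin(a),np.full(a.size,.06)])
    x,y=(c-20).astype(int);g=cv2.cvtColor(im,cv2.COLOR_RGB2GRAY)[y:y+40,x:x+40]
    X=im[y:y+40,x:x+40];k=10;o=cv2.resize(X[...,::-1],None,fx=k,fy=k,interpolation=cv2.INTER_NEAREST)
    o=cv2.convertScaleAbs(o,alpha=1.8)
    for p in ring:cv2.circle(o,tuple(((p-[x,y]+.5)*k).astype(int)),1,(0,0,255),-1)
    globals()[n]=o
    print(n,c,b)
cv2.imwrite('pics/bore.png',np.hstack([top,scene]))
f=np.load('scene2.npz');uv,P=cloud('scene',f['d']);im=f['im']
k=(abs(P[:,0]-.565)<.02)&(abs(P[:,1]-.115)<.02)&(P[:,2]>.105)&(P[:,2]<.155)
rows=np.unique(uv[k,1])
for r in rows:
    q=uv[k][uv[k,1]==r];print(r,q[:,0].min(),q[:,0].max(),end=' | ')
print()
for r in rows[::6]:print(im[r,262:276].tolist())
```

```text
top [245.1146 226.4366] [0.5636 0.1205]
scene [267.9753 202.1722] [0.5666 0.1182]
174 264 269 | 175 264 269 | 176 264 269 | 177 264 269 | 178 264 269 | 179 264 269 | 180 264 269 | 181 264 269 | 182 264 269 | 183 264 269 | 184 264 269 | 185 264 269 | 186 264 269 | 187 264 269 | 188 265 269 | 189 267 267 | 
[[160, 123, 74], [156, 120, 77], [126, 101, 69], [93, 81, 64], [80, 74, 63], [84, 79, 68], [81, 74, 63], [70, 61, 52], [54, 46, 36], [45, 37, 23], [44, 30, 19], [42, 33, 16], [43, 28, 15], [44, 35, 22]]
[[146, 117, 71], [110, 101, 60], [77, 84, 58], [80, 78, 65], [81, 74, 64], [81, 77, 65], [84, 76, 66], [76, 72, 61], [64, 78, 57], [58, 75, 51], [59, 64, 44], [75, 72, 61], [81, 75, 64], [82, 76, 62]]
[[68, 93, 63], [57, 82, 55], [65, 78, 57], [74, 74, 61], [79, 76, 63], [82, 79, 66], [81, 77, 66], [75, 70, 60], [60, 61, 44], [50, 58, 41], [46, 54, 35], [47, 57, 36], [46, 57, 38], [48, 58, 37]]
```

View pics/bore.png

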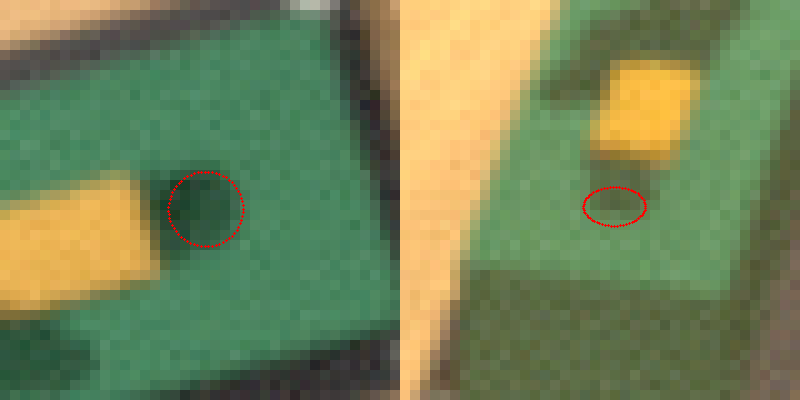

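Emit:
{"method": "move_arm", "body": {"steps": [[[0.0034, -0.0017, 0], 0], [[0.0034, -0.0017, 0.02], 0], [[0.0034, -0.0017, 0.035], 0], [[0.0034, -0.0017, 0.041], 0], [[0.0034, -0.0017, 0.041], 0], [[0.0034, -0.0017, 0.041], 0]]}}

```text
time_s: 7.8
tool_pos: [0.568, 0.1222, 0.1377]
tool_rot: [180.0, -0.1, 33.0]
force: [-0.1, -1.1, -2.5]
grip_width: 0.0126
```

Run:
```python
from h import *
s=env.get_obs();print(s['time_s'],s['tool_pos'],s['tool_rot'],s['force'])
im,d=env.read_camera('scene');np.savez('scene3.npz',im=im,d=d)
cv2.imwrite('pics/c3.png',cv2.convertScaleAbs(cv2.resize(im[170:215,245:305,::-1],None,fx=12,fy=12,interpolation=cv2.INTER_CUBIC),alpha=1.7))
```

```text
7.8 [0.56795309 0.12218185 0.13770887] [ 1.79985703e+02 -6.37002478e-02  3.29891443e+01] [-0.10781867 -1.07482451 -2.50345292]
```

View pics/c3.png

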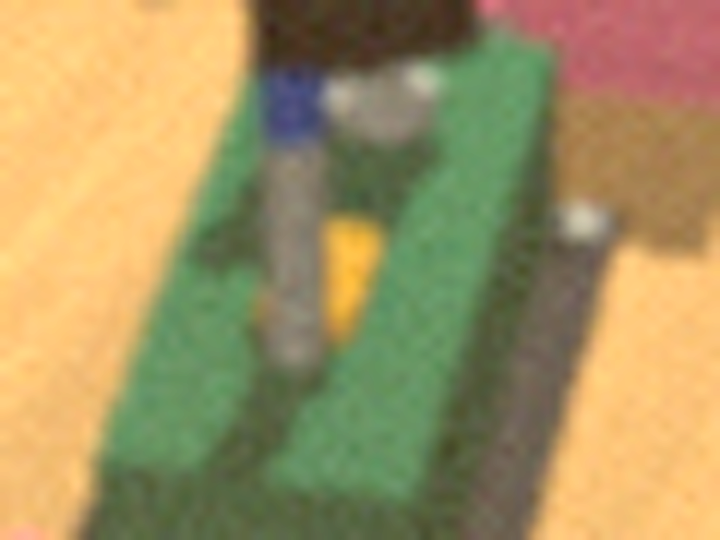

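Scene close-up: the butt is at crop (293,362), over where the bore should be (column 268.9 against 268–269 for the bore). I back off 1.5 mm towards the camera and feel the way down.

Emit:
{"method": "move_arm", "body": {"steps": [[[0, 0.0015, 0], 0], [[0, 0.0015, 0.002], 0], [[0, 0.0015, 0.004], 0], [[0, 0.0015, 0.006], 0], [[0, 0.0015, 0.008], 0], [[0, 0.0015, 0.01], 0], [[0, 0.0015, 0.012], 0], [[0, 0.0015, 0.012], 0]]}}

```text
time_s: 8.85
tool_pos: [0.5681, 0.1208, 0.1248]
tool_rot: [-180.0, 0.0, 33.0]
force: [0.4, 0.0, -2.0]
grip_width: 0.013
```

It's in the bore with no contact force. Continuing down slowly.

Emit:
{"method": "move_arm", "body": {"steps": [[[0, 0, 0.005], 0], [[0, 0, 0.01], 0], [[0, 0, 0.015], 0], [[0, 0, 0.02], 0], [[0, 0, 0.025], 0], [[0, 0, 0.03], 0], [[0, 0, 0.034], 0], [[0, 0, 0.037], 0], [[0, 0, 0.039], 0], [[0, 0, 0.039], 0]]}}

```text
time_s: 10.1
tool_pos: [0.5681, 0.1208, 0.0859]
tool_rot: [-180.0, 0.0, 33.0]
force: [-0.2, 1.4, -2.8]
grip_width: 0.0127
```

Emit:
{"method": "move_arm", "body": {"steps": [[[0, 0, 0.001], 0], [[0, 0, 0.002], 0], [[0, 0, 0.003], 0], [[0, 0, 0.004], 0], [[0, 0, 0.0045], 0], [[0, 0, 0.005], 0], [[0, 0, 0.005], 0]]}}

```text
time_s: 10.98
tool_pos: [0.5683, 0.1209, 0.0812]
tool_rot: [-180.0, -0.0, 33.0]
force: [-2.2, -0.2, 0.4]
grip_width: 0.0124
```

Emit:
{"method": "move_arm", "body": {"steps": [[[0, 0, 0.0005], 0], [[0, 0, 0.001], 0], [[0, 0, 0.0015], 0], [[0, 0, 0.0015], 0]]}}

```text
time_s: 11.48
tool_pos: [0.5686, 0.1211, 0.081]
tool_rot: [-180.0, -0.1, 33.0]
force: [-5.1, 0.1, 8.8]
grip_width: 0.0132
```

Home: the height is as predicted and the contact force is up. Releasing and rising.

Emit:
{"method": "move_arm", "body": {"steps": [[[0, 0, -0.001], 0], [[0, 0, -0.001], 0], [[0, 0, -0.001], 0], [[0, 0, -0.001], 0], [[0, 0, -0.001], 0]], "hand": 0}}

```text
time_s: 12.1
tool_pos: [0.5683, 0.1208, 0.0805]
tool_rot: [180.0, 0.0, 33.0]
force: [-0.8, 0.5, -0.0]
grip_width: 0.043
```

Emit:
{"method": "move_arm", "body": {"steps": [[[0, 0, -0.02], 0], [[0, 0, -0.05], 0], [[0, 0, -0.09], 0], [[0, 0, -0.13], 0], [[0, 0, -0.13], 0], [[-0.04, -0.06, -0.13], -0.18], [[-0.08, -0.11, -0.13], -0.36], [[-0.08, -0.11, -0.13], -0.54], [[-0.08, -0.11, -0.13], -0.72], [[-0.08, -0.11, -0.13], -0.9]]}}

```text
time_s: 13.35
tool_pos: [0.4405, 0.1695, 0.2097]
tool_rot: [-179.9, 0.0, 84.9]
force: [-0.1, 0.5, 0.0]
grip_width: 0.0436
```

Run:
```python
from h import *
np.set_printoptions(precision=4,suppress=True)
s=env.get_obs();print(s['time_s'],s['tool_pos'],s['tool_rot'],s['qpos'],s['force'])
for n in('top','scene'):
    im,d=env.read_camera(n);np.savez(n+'4.npz',im=im,d=d)
    uv,P=cloud(n,d);c=im[uv[:,1],uv[:,0]].astype(float)
    k=(abs(P[:,0]-.567)<.02)&(abs(P[:,1]-.12)<.02)&(P[:,2]>.08);print(n,'blue',k.sum(),P[k].mean(0),P[k].max(0))
    k=(c[:,0]>c[:,1]*1.45)&(c[:,2]>c[:,1]*1.02)&(P[:,1]<.11)&(P[:,1]>-.12)&(P[:,0]>.4)&(P[:,0]<.7)
    print('pink',k.sum(),P[k].mean(0),P[k].min(0),P[k].max(0),cv2.minAreaRect(P[k,:2].astype(np.float32)))
    f0=np.load(n+'0.npz');uv0,P0=cloud(n,f0['d']);c0=f0['im'][uv0[:,1],uv0[:,0]].astype(float)
    k=(c0[:,0]>c0[:,1]*1.45)&(c0[:,2]>c0[:,1]*1.02)&(P0[:,1]<.11)&(P0[:,1]>-.12)&(P0[:,0]>.4)&(P0[:,0]<.7)
    for l,h in((0,.03),(.03,.09),(.09,.15)):
        q=k&(P0[:,2]>l)&(P0[:,2]<h);print('was',l,q.sum(),P0[q].mean(0) if q.any() else '',P0[q].max(0) if q.any() else '')
    if n=='top':cv2.imwrite('pics/t4.png',cv2.convertScaleAbs(cv2.resize(im[170:300,150:440,::-1],None,fx=2.7,fy=2.7,interpolation=cv2.INTER_CUBIC),alpha=1.5))
```

```text
13.35 [0.4405 0.1695 0.2097] [-179.9492    0.0248   84.9405] [-50.6239  -4.5663  25.1936 108.0446   1.9956  76.1534 -31.0397] [-0.1148  0.4527  0.0007]
top blue 54 [0.563  0.1192 0.1221] [0.5739 0.1264 0.1374]
pink 322 [0.5088 0.0466 0.0102] [ 0.4906 -0.0214 -0.0026] [0.5284 0.0987 0.0184] ((0.5051487684249878, 0.039475008845329285), (0.12403054535388947, 0.022199848666787148), 75.08133697509766)
was 0 1 [ 0.4966 -0.0494  0.0005] [ 0.4966 -0.0494  0.0005]
was 0.03 10 [ 0.4902 -0.0375  0.0647] [ 0.4979 -0.0275  0.0869]
was 0.09 39 [ 0.4938 -0.0327  0.1151] [ 0.5025 -0.0284  0.1269]
scene blue 132 [0.5664 0.1176 0.1115] [0.5745 0.1278 0.1378]
pink 145 [0.5114 0.042  0.0119] [ 0.4957 -0.0243  0.0047] [0.5285 0.1007 0.0167] ((0.5126039385795593, 0.03800586611032486), (0.1264205127954483, 0.020679257810115814), 83.65711212158203)
was 0 6 [ 0.5002 -0.0405  0.0167] [ 0.5017 -0.0378  0.0229]
was 0.03 21 [ 0.4991 -0.04    0.0584] [ 0.5031 -0.0353  0.0888]
was 0.09 24 [ 0.4985 -0.0379  0.1128] [ 0.5064 -0.0347  0.1247]
```

View pics/t4.png

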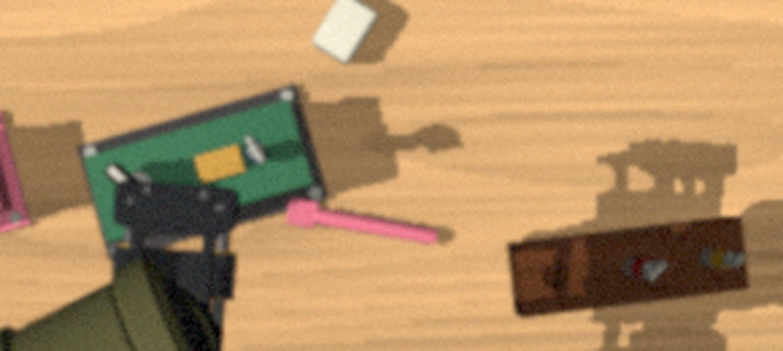

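The blue chisel stands in the bore; its blade top measures z≈0.137, and a chisel fully home reaches 0.135. The pink chisel lies beside the clamp in t4, tip at (300,213) and butt at (437,238), toppled by my transfer move. There is time to put it back as it stood: I'll move it clear of the clamp, then lift it lightly by its blade end so it swings upright.

Run:
```python
from h import *
moves((.5075,.039,.2,80),(.5075,.039,.011,80))
```

```text
[-0.1235, 0.0788, 0.0097] 0.08
[-0.1234, 0.079, 0.1987] 0.08
```

Emit:
{"method": "move_arm", "body": {"steps": [[[-0.05, 0.032, 0.01], 0.08], [[-0.1, 0.064, 0.01], 0.08], [[-0.1235, 0.079, 0.02], 0.08], [[-0.1235, 0.079, 0.06], 0.08], [[-0.1235, 0.079, 0.11], 0.08], [[-0.1235, 0.079, 0.16], 0.08], [[-0.1235, 0.079, 0.185], 0.08], [[-0.1235, 0.079, 0.197], 0.08], [[-0.1235, 0.079, 0.197], 0.08]], "hand": 0}}

```text
time_s: 14.58
tool_pos: [0.5078, 0.0389, 0.0131]
tool_rot: [-179.9, 0.0, 79.9]
force: [1.0, -0.2, 0.6]
grip_width: 0.0432
```

Emit:
{"method": "move_arm", "body": {"steps": [[[0, 0, 0], 0], [[0, 0, 0], 0], [[0, 0, 0], 0], [[0, 0, 0], 0], [[0, 0, -0.01], 0], [[0, 0, -0.02], 0]], "hand": 1, "squeeze": 20}}

```text
time_s: 15.32
tool_pos: [0.5084, 0.039, 0.0344]
tool_rot: [180.0, -0.0, 80.0]
force: [0.3, 0.7, 0.1]
grip_width: 0.0009
```

Emit:
{"method": "move_arm", "body": {"steps": [[[0, 0, -0.06], 0], [[0, 0.06, -0.1], 0], [[0, 0.1, -0.1], 0], [[0, 0.1, -0.1], 0]], "hand": 0}}

```text
time_s: 15.82
tool_pos: [0.6095, 0.0207, 0.1345]
tool_rot: [179.8, 0.1, 79.9]
force: [-1.2, -0.2, 0.8]
grip_width: 0.0329
```

Run:
```python
from h import *
np.set_printoptions(precision=4,suppress=True)
s=env.get_obs();print(s['time_s'],s['tool_pos'],s['tool_rot'])
for n in('top','scene'):
    im,d=env.read_camera(n);np.savez(n+'5.npz',im=im,d=d)
    uv,P=cloud(n,d);c=im[uv[:,1],uv[:,0]].astype(float)
    k=(c[:,0]>c[:,1]*1.45)&(c[:,2]>c[:,1]*1.02)&(P[:,1]<.12)&(P[:,1]>-.14)&(P[:,0]>.4)&(P[:,0]<.7)&(P[:,2]<.06)
    Q=P[k];print(n,k.sum(),cv2.minAreaRect(Q[:,:2].astype(np.float32)))
    for y in np.arange(-.08,.12,.015):
        q=Q[abs(Q[:,1]-y)<.0075]
        if len(q):print(round(y,3),len(q),q.mean(0),q.min(0)[[0,2]],q.max(0)[[0,2]])
```

```text
15.825 [0.6095 0.0207 0.1345] [179.8258   0.104   79.9125]
top 132 ((0.5170066356658936, 0.08090037107467651), (0.03567097336053848, 0.022329384461045265), 88.93500518798828)
0.07 39 [0.5142 0.0715 0.0102] [0.5078 0.    ] [0.5259 0.0151]
0.085 71 [0.5174 0.0853 0.0086] [0.5058 0.001 ] [0.5283 0.0149]
0.1 22 [0.5192 0.0958 0.0068] [0.5083 0.0018] [0.5284 0.0102]
scene 152 ((0.5127401947975159, 0.03700801357626915), (0.12980812788009644, 0.020246950909495354), 83.31124877929688)
-0.02 14 [ 0.5004 -0.0181  0.0129] [0.4962 0.0083] [0.5059 0.0167]
-0.005 15 [ 0.5032 -0.0053  0.0137] [0.499  0.0111] [0.5079 0.0174]
0.01 19 [0.506  0.0099 0.0129] [0.5008 0.0114] [0.5117 0.0152]
0.025 18 [0.5082 0.0264 0.0127] [0.503  0.0089] [0.5137 0.0162]
0.04 17 [0.5117 0.0407 0.0128] [0.5055 0.0096] [0.5171 0.0178]
0.055 16 [0.5138 0.0554 0.0126] [0.5059 0.0078] [0.5187 0.017 ]
0.07 15 [0.5172 0.0704 0.0122] [0.51   0.0084] [0.5272 0.0147]
0.085 26 [0.5188 0.0848 0.0092] [0.5091 0.0063] [0.5277 0.0134]
0.1 12 [0.519  0.0958 0.0078] [0.5092 0.0055] [0.5265 0.0113]
```

Emit:
{"method": "move_arm", "body": {"steps": [[[0, -0.05, 0], 0], [[0, -0.1, 0], 0], [[0, -0.1, 0.03], 0], [[0, -0.1, 0.07], 0], [[0, -0.1, 0.1], 0], [[0, -0.1, 0.115], 0], [[0, -0.1, 0.121], 0], [[0, -0.1, 0.124], 0], [[0, -0.1, 0.124], 0], [[0, -0.1, 0.124], 0]], "hand": 0}}

```text
time_s: 17.18
tool_pos: [0.5088, 0.0392, 0.0102]
tool_rot: [179.9, -0.0, 80.0]
force: [-0.1, -0.8, -0.2]
grip_width: 0.043
```

Emit:
{"method": "move_arm", "body": {"steps": [[[0, 0, 0], 0], [[0, 0, 0], 0], [[0, 0, 0], 0], [[0, 0, 0], 0], [[0, 0, 0], 0]], "hand": 1, "squeeze": 20}}

```text
time_s: 17.8
tool_pos: [0.5082, 0.0391, 0.0095]
tool_rot: [-180.0, -0.0, 80.0]
force: [-0.4, -0.7, -0.0]
grip_width: 0.0034
```

Run:
```python
from h import *
np.set_printoptions(precision=4,suppress=True)
s=env.get_obs();print(s['time_s'],s['tool_pos'],s['grip_width'])
im,d=env.read_camera('scene')
cv2.imwrite('pics/c6.png',cv2.convertScaleAbs(cv2.resize(im[130:280,150:330,::-1],None,fx=4,fy=4,interpolation=cv2.INTER_CUBIC),alpha=1.5))
```

```text
17.8 [0.5082 0.0391 0.0095] 0.0034173213782384975
```

View pics/c6.png

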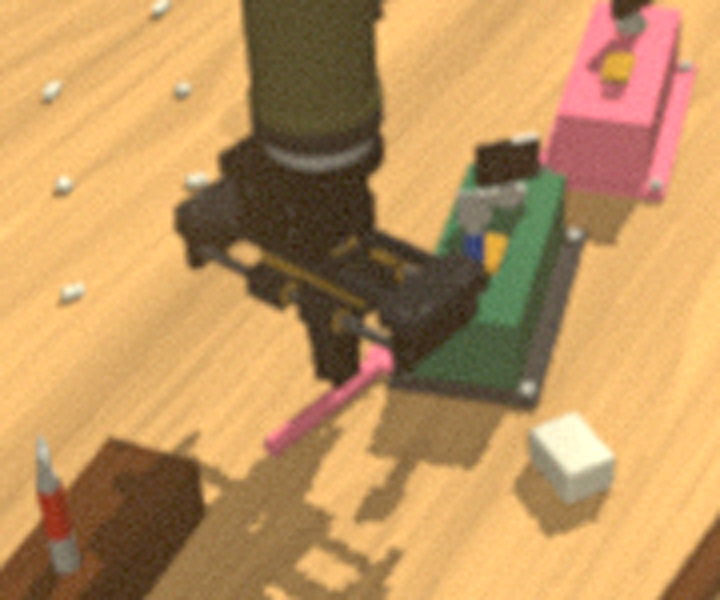

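Run:
```python
from h import *
np.set_printoptions(precision=4,suppress=True)
print(proj('scene',[[.5082,.0391,.0],[.5105,.039,.007],[.5,-.024,.007]]))
print(atz('scene',[[233.7,224.5]],0.))
im,d=env.read_camera('scene');n='scene'
uv,P=cloud(n,d);c=im[uv[:,1],uv[:,0]].astype(float)
k=(c[:,0]>c[:,1]*1.45)&(c[:,2]>c[:,1]*1.02)&(P[:,1]<.12)&(P[:,1]>-.14)&(P[:,0]>.4)&(P[:,0]<.7)&(P[:,2]<.06)
Q=P[k]
for y in np.arange(-.08,.12,.015):
    q=Q[abs(Q[:,1]-y)<.0075]
    if len(q):print(round(y,3),len(q),q.mean(0))
f=(abs(P[:,0]-.51)<.04)&(abs(P[:,1]-.04)<.04)&(P[:,2]>.01)&(P[:,2]<.05)&~k
for z in(.01,.02,.03,.04):
    q=P[f&(abs(P[:,2]-z-.005)<.005)];print(z,len(q),q.mean(0))
```

```text
[[234.1065 230.6864]
 [234.6908 228.9829]
 [217.9167 242.8129]]
[[0.4947 0.0593 0.    ]]
-0.02 14 [ 0.5001 -0.0184  0.0124]
-0.005 15 [ 0.5029 -0.005   0.0122]
0.01 10 [0.5073 0.0099 0.0127]
0.025 16 [0.5095 0.0253 0.0127]
0.04 17 [0.5135 0.04   0.0128]
0.055 13 [0.5162 0.0549 0.0131]
0.07 19 [0.5174 0.0693 0.0121]
0.085 12 [0.5155 0.0822 0.0104]
0.01 29 [0.5109 0.0351 0.013 ]
0.02 18 [0.5097 0.0319 0.0275]
0.03 35 [0.5129 0.0336 0.0349]
0.04 35 [0.5123 0.0327 0.045 ]
```

The fingers closed to 3 mm at the pink chisel's position twice. They found nothing to grip and the chisel did not move, and the picture shows it still lying clear in front of the fingers. Standing it back up isn't working, and the task says to leave it alone, so I stop there. On to the screw.

Emit:
{"method": "move_arm", "body": {"steps": [[[0, 0, -0.04], 0], [[0, 0, -0.09], 0], [[0, 0, -0.14], 0], [[0, 0, -0.19], 0], [[0, 0, -0.2], -0.18], [[0.04, 0, -0.2], -0.36], [[0.08, 0, -0.2], -0.54], [[0.12, 0, -0.2], -0.72], [[0.16, 0, -0.2], -0.9], [[0.18, 0, -0.2], -1.08], [[0.18, 0, -0.2], -1.26], [[0.18, 0, -0.2], -1.44], [[0.18, 0, -0.2], -1.62], [[0.18, 0, -0.2], -1.8], [[0.18, 0, -0.2], -1.98], [[0.18, 0, -0.2], -2.16], [[0.18, 0, -0.2], -2.34], [[0.18, 0, -0.2], -2.52], [[0.18, 0, -0.2], -2.58], [[0.18, 0, -0.2], -2.58]], "hand": -0.2}}

```text
time_s: 20.4
tool_pos: [0.5395, 0.2162, 0.2095]
tool_rot: [180.0, -0.0, -132.3]
force: [0.8, 0.4, -0.2]
grip_width: 0.0521
```

Run:
```python
from h import *
np.set_printoptions(precision=4,suppress=True)
s=env.get_obs();print(s['time_s'],s['tool_pos'],s['tool_rot'],s['qpos'],s['grip_width'])
moves((.540,.217,.2,-132),(.540,.217,.084,-132))
n='scene';im,d=env.read_camera(n);uv,P=cloud(n,d)
k=(abs(P[:,0]-.567)<.02)&(abs(P[:,1]-.12)<.02)&(P[:,2]>.08);print('blue',k.sum(),P[k].mean(0),P[k].max(0))
w=(P[:,0]>.48)&(P[:,0]<.6)&(P[:,1]>.18)&(P[:,1]<.26)&(P[:,2]>.099)&(P[:,2]<.115); print('wing',w.sum(),cv2.minAreaRect(P[w,:2].astype(np.float32)))
```

```text
20.4 [0.5395 0.2162 0.2095] [ 179.9929   -0.0066 -132.2527] [-43.9325  10.1291  22.1365  94.0176  -3.9095  76.6252 116.5451] 0.05212185635211082
[-0.0009, 0.0001, 0.0095] -0.004
[-0.0009, 0.0001, 0.1255] -0.004
blue 226 [0.5727 0.1241 0.1997] [0.5867 0.1398 0.3392]
wing 73 ((0.5400727987289429, 0.21533876657485962), (0.044045787304639816, 0.015577846206724644), 52.90420150756836)
```

Emit:
{"method": "move_arm", "body": {"steps": [[[-0.001, 0, 0.03], 0], [[-0.001, 0, 0.07], 0], [[-0.001, 0, 0.1], 0], [[-0.001, 0, 0.118], 0], [[-0.001, 0, 0.1255], 0], [[-0.001, 0, 0.1255], 0]]}}

```text
time_s: 21.2
tool_pos: [0.5405, 0.2172, 0.0844]
tool_rot: [-180.0, 0.0, -132.2]
force: [-0.3, -0.6, -0.0]
grip_width: 0.0521
```

Emit:
{"method": "move_arm", "body": {"steps": [[[0, 0, 0], 0], [[0, 0, 0], 0], [[0, 0, 0], 0], [[0, 0, 0], 0], [[0, 0, 0], 0], [[0, 0, 0], 0]], "hand": 1, "squeeze": 20}}

```text
time_s: 21.95
tool_pos: [0.5393, 0.218, 0.0842]
tool_rot: [179.9, -0.0, -132.2]
force: [-3.5, 2.0, 2.2]
grip_width: 0.0118
```

Run:
```python
from h import *
s=env.get_obs();print(s)
```

```text
{'time_s': 21.95, 'qpos': array([-42.99968181,  15.97209065,  21.43854257, 102.32194288,
        -6.5761471 ,  62.97607962, 118.52889311]), 'joint_velocities': array([-0.0498804 , -0.00311726,  0.02569408,  0.02110505,  0.00089432,
        0.01174848,  0.02218656]), 'effort': array([ 1.75831374e+00, -3.98877668e+01,  5.12163430e+00, -2.83554018e+01,
        9.93075818e-01, -9.30935685e-01, -1.07852480e-02]), 'tool_pos': array([0.53929126, 0.21802521, 0.08415591]), 'tool_rot': array([ 1.79898101e+02, -2.03392351e-02, -1.32158333e+02]), 'force': array([-3.46375691,  2.03104013,  2.23727649]), 'wrist_torque': array([0.47275289, 0.8883971 , 0.01076183]), 'grip_width': 0.011799794910245742}
```

Emit:
{"method": "move_arm", "body": {"steps": [[[0, 0.0014, 0], 0.0], [[0, 0.0014, 0], 0.12], [[0, 0.0014, 0], 0.26], [[0, 0.0014, 0], 0.4], [[0, 0.0014, 0], 0.54], [[0, 0.0014, 0], 0.68], [[0, 0.0014, 0], 0.82], [[0, 0.0014, 0], 0.96], [[0, 0.0014, 0], 1.1], [[0, 0.0014, 0], 1.24], [[0, 0.0014, 0], 1.38], [[0, 0.0014, 0], 1.52], [[0, 0.0014, 0], 1.66], [[0, 0.0014, 0], 1.8], [[0, 0.0014, 0], 1.94], [[0, 0.0014, 0], 2.0], [[0, 0.0014, 0], 2.0]]}}

```text
time_s: 24.08
tool_pos: [0.5392, 0.2171, 0.0842]
tool_rot: [-180.0, 0.1, 113.2]
force: [-3.2, -1.1, 3.3]
grip_width: 0.0114
```

Run:
```python
from h import *
s=env.get_obs();print({k:s[k] for k in('tool_pos','tool_rot','force','wrist_torque','effort','qpos','grip_width')})
```

```text
{'tool_pos': array([0.53916431, 0.21712347, 0.08415216]), 'tool_rot': array([-1.79963144e+02,  5.75690232e-02,  1.13218418e+02]), 'force': array([-3.2226612 , -1.13014209,  3.27777928]), 'wrist_torque': array([-0.35533088,  0.53719703, -0.05402843]), 'effort': array([ -0.33559282, -36.52769923,   5.81502646, -28.1319344 ,
        -0.27247307,  -1.02189537,  -0.14602326]), 'qpos': array([-57.27543512,  18.01084945,  38.5775466 , 102.89354421,
       -12.38313192,  63.42306808,   8.74223062]), 'grip_width': 0.011375480880071766}
```

Emit:
{"method": "move_arm", "body": {"steps": [[[0, 0, 0], 0.04], [[0, 0, 0], 0.08], [[0, 0, 0], 0.12], [[0, 0, 0], 0.12]]}}

```text
time_s: 24.58
tool_pos: [0.5391, 0.2171, 0.0842]
tool_rot: [-180.0, 0.1, 106.4]
force: [-2.8, -2.3, 4.5]
grip_width: 0.0119
```

Run:
```python
from h import *
s=env.get_obs();print({k:s[k] for k in('tool_rot','force','wrist_torque')},s['effort'][6])
```

```text
{'tool_rot': array([-1.79961916e+02,  5.09355882e-02,  1.06381944e+02]), 'force': array([-2.82552813, -2.27193745,  4.48925203]), 'wrist_torque': array([-0.58832089,  0.75701567, -0.0250295 ])} -0.1132359285838902
```

Emit:
{"method": "move_arm", "body": {"steps": [[[0, 0, 0], 0.03], [[0, 0, 0], 0.06], [[0, 0, 0], 0.08], [[0, 0, 0], 0.08]]}}

```text
time_s: 25.08
tool_pos: [0.5391, 0.2171, 0.0841]
tool_rot: [-180.0, 0.1, 101.8]
force: [-3.1, -3.7, 5.5]
grip_width: 0.0125
```

Run:
```python
from h import *
s=env.get_obs();print({k:s[k] for k in('tool_rot','force','wrist_torque')},s['effort'][6])
```

```text
{'tool_rot': array([-1.79967858e+02,  7.76190967e-02,  1.01752362e+02]), 'force': array([-3.13788823, -3.71641486,  5.53574388]), 'wrist_torque': array([-0.91383766,  0.88722681,  0.49957289])} -0.4979170672595501
```

The stop showed as a rise in torque about z from about 0 to 0.5 N m, at yaw about 105. Backing off to yaw 195.4, which puts the line on the clamp's +x.

Emit:
{"method": "move_arm", "body": {"steps": [[[0, 0, 0], -0.1], [[0, 0, 0], -0.24], [[0, 0, 0], -0.38], [[0, 0, 0], -0.52], [[0, 0, 0], -0.66], [[0, 0, 0], -0.8], [[0, 0, 0], -0.94], [[0, 0, 0], -1.08], [[0, 0, 0], -1.22], [[0, 0, 0], -1.36], [[0, 0, 0], -1.5], [[0, 0, 0], -1.6], [[0, 0, 0], -1.634], [[0, 0, 0], -1.634], [[0, 0, 0], -1.634]]}}

```text
time_s: 26.95
tool_pos: [0.5395, 0.2179, 0.0842]
tool_rot: [-180.0, 0.0, -164.7]
force: [-1.2, -2.2, 4.5]
grip_width: 0.0119
```

Run:
```python
from h import *
np.set_printoptions(precision=4,suppress=True)
s=env.get_obs();print({k:s[k] for k in('time_s','tool_pos','tool_rot','force','wrist_torque','grip_width')})
o=[]
for n in('scene','top'):
    im,d=env.read_camera(n);uv,P=cloud(n,d);c=im[uv[:,1],uv[:,0]].astype(float)
    print(n,'clamp',rect(n,d,.053,.065,(.48,.62,.06,.26)))
    k=(abs(P[:,0]-.567)<.018)&(abs(P[:,1]-.12)<.018)&(P[:,2]>.08)&(P[:,2]<.141);print('blue',k.sum(),P[k].mean(0) if k.any() else'',P[k].max(0) if k.any() else'')
    w=(abs(P[:,0]-.54)<.035)&(abs(P[:,1]-.217)<.035)&(P[:,2]>.095)&(P[:,2]<.112);L=w&(c.sum(1)>230);print('wing',w.sum(),L.sum(),P[L].mean(0) if L.any() else'')
    x,y=(proj(n,[.55,.15,.08])[0]-[50,50]).astype(int);o.append(cv2.resize(im[y:y+100,x:x+100,::-1],(400,400),interpolation=cv2.INTER_CUBIC))
cv2.imwrite('pics/f.png',cv2.convertScaleAbs(np.hstack(o),alpha=1.7))
```

```text
{'time_s': 26.95, 'tool_pos': array([0.5395, 0.2179, 0.0842]), 'tool_rot': array([-179.9853,    0.0299, -164.6967]), 'force': array([-1.2003, -2.2379,  4.4786]), 'wrist_torque': array([-0.5396,  0.391 , -0.0188]), 'grip_width': 0.011898762122240928}
scene clamp (((0.5523903965950012, 0.16846202313899994), (0.07142652571201324, 0.1767684519290924), 15.43873119354248), np.int64(802), array([0.5623, 0.1491, 0.06  ]))
blue 133 [0.5671 0.1173 0.1119] [0.5767 0.1252 0.1371]
wing 81 5 [0.5194 0.2083 0.1006]
top clamp (((0.5582907795906067, 0.1394711434841156), (0.0705646425485611, 0.11075306683778763), 15.13170051574707), np.int64(665), array([0.5634, 0.1102, 0.0587]))
blue 52 [0.5627 0.1192 0.1225] [0.5718 0.1261 0.1363]
wing 0 0
```

View pics/f.png

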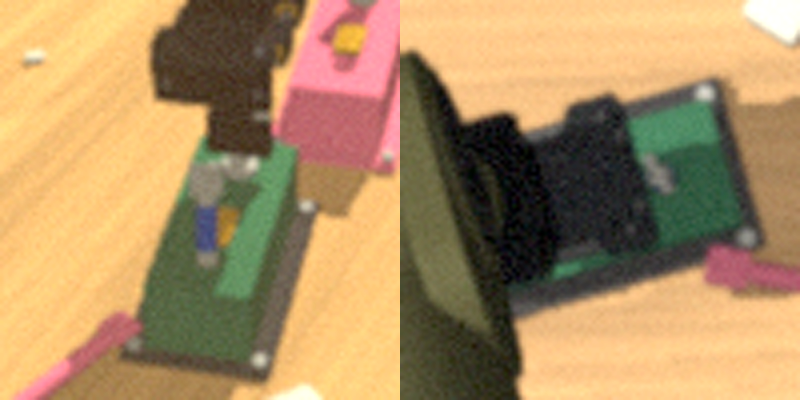

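The picture shows the blue chisel standing home in the bore, blade up, with band and shank visible at (207,230). The wing is between the fingers at yaw -164.7°, which puts the line on the clamp's +x within about 0.5°. Handing in.

```bash
python3 -c "
from cell import env
print(env.sign_off())"
```

```text
the job is handed in; nothing more can be done
None
```

The main job is done and handed in at about 27 s, but I knocked over the pink chisel on the way and it is still lying on the bench.

**Chisel:** I drew the blue-banded chisel straight up and lowered it edge up into the green clamp's bore. It touched bottom at the predicted tool height (81 mm) with about 9 N, and I then let go. The last pictures show it standing upright, its top measured at about 137 mm against 135 mm expected.

**Thumbscrew:** I turned it clockwise until the torque rose from about 0 to 0.5 N m near the expected seated angle. I then backed it off a quarter turn, and the fingers still hold it there. By the tool's angle, its line points along the clamp's +x to within about 0.5°. The fingers hid the line itself from both cameras, so I could not see it directly.

**What went wrong:**
- **Knocked over:** I carried the blue chisel in a straight line that was too low, and it toppled the pink look-alike chisel, which was to be left alone.
- **Not put back:** I tried twice to pick the pink chisel up and stand it back. The fingers found no grip and only shifted it a millimetre or two, so I stopped. It lies by the clamp's flange.

The red and yellow chisels, the hammer and the marble offcut were not touched, as far as the pictures show. The two cameras differed by up to 3 mm on positions, so I settled the bore position by a close look and by feel.

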